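# Start three dosing pumps in order

## Robot

A 6-joint arm with a two-finger parallel gripper is mounted at the origin on the work surface. World frame = base frame: x ahead of the robot, y to its left, z up, the work surface at z = 0. Lengths are in mm, angles in rad, forces in N, time in s.
With the tool pointing down it reaches from about 300 to 775 mm from the base axis. Payload 14.6 kg.
Tool frame: the origin (TCP) lies on the centre line of the jaws, within the pads' length; the fingertips stand manip.tcp_to_tips ahead of it and the grasp point (between the pads) lies 5 mm behind it (manip.tcp_to_tips is the distance from the TCP to the fingertips, in mm); z points along the fingers, y is the direction in which the jaws open and shut (so a half turn about z gives the same grasp; the last joint's range is limited). The gripper opens to 94 mm and grips with 3 to 60 N. Pads are 16 mm wide; open, the fingers measure 119 mm over their backs; the gripper's body (75 mm by 177 mm) begins 78 mm behind the grasp point.
Start: joints at [-1.184, 0.3, 1.521, -0, 1.321, -0.067], TCP at [241.103, -494.326, 219.446] pointing down, gripper open.
Joint ranges: [-3.03, 3.03], [-0.79, 2.21], [0.23, 2.52], [-1.04, 4.18], [0, 3.07], [-2.55, 2.55]. Speed limits (rad/s): [2.22, 2.22, 2.57, 3.14, 3.14, 3.14].

## Interface

Orientations are given as [roll, pitch, yaw] about the fixed x, y, z axes, in that order (R = Rz(yaw) Ry(pitch) Rx(roll)).
In Python, from cell import manip, optics, workorder gives the robot as it stands. The module is installed in compiled form; this text tells all that it offers.
- The arm moves only by the tool jog_arm, never from a script. Its argument "deltas" is text: rows parted by semicolons, each of 5 numbers parted by spaces: the shift along the tool's x, y, z in mm, then the turn about the tool's z in rad, then the finger opening in mm, from 0 to 94. In form: tx ty tz twist grip; .... A call has exactly 10 rows; each row is the pose to reach, as a shift and turn from the pose commanded when the call began, along the tool's axes at that moment; what a row does not reach only later rows make up. A row lasts 1/8 s, in which the tool goes at most 62.5 mm and 10.7 degrees, less where a joint would pass 70% of its speed; a pose out of reach is approached as far as the arm can. A call with a gripper value outside its range is refused whole. The fingers move at their own pace and stop on an object; "squeeze" is the grip in N (left out, the last holds). Time passes only in rows, so rows that repeat a pose let the fingers close, or fill a call up. It gives the time, the measured TCP pose, the force and the opening at its end, in the units of the state.
- manip.read_state(): the state, without advancing time (a new reading comes with each control period).
- optics.camera(name): name is "scene" or "side" or "wrist"; returns (picture, depth): 384x512x3 uint8, red, green, blue; 384x512 float32, mm along the optical axis (not along the pixel's ray), 0 where there is no reading.
- optics.get_calibration(name): a dict with "intrinsics" (3x3 intrinsics, pixels), "R" (3x3) and "t" (3): a world point X has camera coordinates R X + t; the wrist camera has in their place "hand_eye" (4x4, takes a point from camera to tool coordinates, whose origin is the TCP and whose axes are the flange's). Camera axes: x right, y down, z forward; pixel columns grow to the right and rows downward; lengths in mm; the calibration is good to about 2 mm. The wrist camera is an equidistant fisheye: a pixel r from the principal point sees the ray r / f radians off the axis. A picture is of the moment at which its call begins: read the wrist's pose just before it. get_calibration takes no time and is no camera call.
- workorder.sign_off(): hands the job in, once; it reports no verdict.
The state is a dict: "clock": time; "joints": joint angles; "qd": joint speeds; "effort": joint torques, N m; "eef_pos": TCP position; "eef_rot": TCP orientation; "wrist_force": force on the tool from outside, world axes, zero at the start; "moment": the same for the moment, N m; "finger_gap": finger opening in mm.
Only numpy, scipy, OpenCV 4.12 (cv2) and the standard library are available. Lean on these libraries where they do the work, as an engineer would, in place of code of your own. Each camera call takes 0.05 s, during which the arm holds its last target.

## Task

Start the fermenter's three dosing pumps with a fingertip: press down the round key on top of the largest pump, then the one on the smallest pump, then the one on the middle-sized pump; each key stays down once pressed. Press lightly, just enough to send each key all the way down (a few newtons; more than 25 N is too hard). Leave the square keys up, do not shove or lift the pumps, leave everything else where it stands, and finish clear of it all.

Things in the scene. Friction and masses are not known exactly. Their poses are not given: they have to be found in the camera images.
- pump_large: the largest of three white box-shaped dosing pumps, case 200 deep (its x) x 170 wide (its y) x 150 high mm, standing loose on rubber feet (5 kg). Origin: centre of its underside; z up; -x is its front, where a round steel roller head sticks out 26 mm. Its flat top at 150 mm carries one round and one square black key, centres 60 mm apart along its y.
- large_start_top (a point): centre of the top face of the large pump's round key, 32 mm across (start), at x -20 mm, y +30 mm in the pump's frame; it stands 18 mm above the case top when up, 8 mm when fully down, and moves with the key. The key's soft rubber cap also gives, up to 5 mm, by 1 mm for each 2.5 N, and springs back. Axes as the pump's.
- large_start (a joint): how far the large pump's round key, 32 mm across (start) is pushed down, in m: 0 up (all keys start up), 0.010 fully down at its stop. No spring: about 3 N of friction to push, stays where it is left.
- large_stop_top (a point): centre of the top face of the large pump's square key, 30 x 30 mm (stop), at x -20 mm, y -30 mm in the pump's frame; it stands 18 mm above the case top when up, 8 mm when fully down, and moves with the key. The key's soft rubber cap also gives, up to 5 mm, by 1 mm for each 2.5 N, and springs back. Axes as the pump's.
- large_stop (a joint): how far the large pump's square key, 30 x 30 mm (stop) is pushed down, in m: 0 up (all keys start up), 0.010 fully down at its stop. No spring: about 3 N of friction to push, stays where it is left.
- pump_middle: the middle-sized of three white box-shaped dosing pumps, case 160 x 135 x 110 high mm, standing loose on rubber feet (3.2 kg). Origin: centre of its underside; z up; -x is its front, where a round steel roller head sticks out 26 mm. Its flat top at 110 mm carries one round and one square black key, centres 60 mm apart along its y.
- middle_start_top (a point): centre of the top face of the middle pump's round key, 32 mm across (start), at x -20 mm, y -30 mm in the pump's frame; it stands 18 mm above the case top when up, 8 mm when fully down, and moves with the key. The key's soft rubber cap also gives, up to 5 mm, by 1 mm for each 2.5 N, and springs back. Axes as the pump's.
- middle_start (a joint): how far the middle pump's round key, 32 mm across (start) is pushed down, in m: 0 up (all keys start up), 0.010 fully down at its stop. No spring: about 3 N of friction to push, stays where it is left.
- middle_stop_top (a point): centre of the top face of the middle pump's square key, 30 x 30 mm (stop), at x -20 mm, y +30 mm in the pump's frame; it stands 18 mm above the case top when up, 8 mm when fully down, and moves with the key. The key's soft rubber cap also gives, up to 5 mm, by 1 mm for each 2.5 N, and springs back. Axes as the pump's.
- middle_stop (a joint): how far the middle pump's square key, 30 x 30 mm (stop) is pushed down, in m: 0 up (all keys start up), 0.010 fully down at its stop. No spring: about 3 N of friction to push, stays where it is left.
- pump_small: the smallest of three white box-shaped dosing pumps, case 130 x 114 x 75 high mm, standing loose on rubber feet (2.2 kg). Origin: centre of its underside; z up; -x is its front, where a round steel roller head sticks out 26 mm. Its flat top at 75 mm carries one round and one square black key, centres 60 mm apart along its y.
- small_start_top (a point): centre of the top face of the small pump's round key, 32 mm across (start), at x -20 mm, y +30 mm in the pump's frame; it stands 18 mm above the case top when up, 8 mm when fully down, and moves with the key. The key's soft rubber cap also gives, up to 5 mm, by 1 mm for each 2.5 N, and springs back. Axes as the pump's.
- small_start (a joint): how far the small pump's round key, 32 mm across (start) is pushed down, in m: 0 up (all keys start up), 0.010 fully down at its stop. No spring: about 3 N of friction to push, stays where it is left.
- small_stop_top (a point): centre of the top face of the small pump's square key, 30 x 30 mm (stop), at x -20 mm, y -30 mm in the pump's frame; it stands 18 mm above the case top when up, 8 mm when fully down, and moves with the key. The key's soft rubber cap also gives, up to 5 mm, by 1 mm for each 2.5 N, and springs back. Axes as the pump's.
- small_stop (a joint): how far the small pump's square key, 30 x 30 mm (stop) is pushed down, in m: 0 up (all keys start up), 0.010 fully down at its stop. No spring: about 3 N of friction to push, stays where it is left.
- sample_pot: small capped pot, 40 mm across, 38 mm high, standing on the back part of the large pump's top; bystander. Origin: its underside centre.
- reagent_bottle: plastic bottle, 54 mm across, 90 mm high, in front of the small pump; bystander. Origin: its underside centre.
- tube_rack: white rack 60 x 150 mm with eight capped tubes, 92 mm high, behind the middle pump; bystander. Origin: its underside centre.
- beaker: glass beaker, 60 mm across, 85 mm high, behind the small pump; bystander. Origin: its underside centre.
- screwdriver: screwdriver 160 mm long, lying in front of the large pump; bystander. Origin: its underside (middle of the tool).
- dishes: two stacked clear dishes, 88 mm across, 28 mm high, in front of the middle pump; bystander. Origin: its underside centre.
- hose_collar: steel ring, 50 mm across, 22 mm high, behind the large pump; bystander. Origin: its underside centre.
Not all that is in view belongs to the job. Leave any purple look-alike of the pump_middle alone.

How it is judged:
By the outcome, as a careful person would: the job done as asked, in the order asked, and still so for the second after the job is handed in, with the robot touching nothing.
It also fails if it takes over 46 s, if anything falls off the work surface, if the arm or the gripper's body presses on something with over 40 N, if the wrist force passes 120 N, or if a joint passes its speed limit or range.

## Working session

There is one attempt and no reset: what is moved stays moved. The work goes in short steps, Python scripts to look and compute and a tool call to move; the robot and the scene stay as the last step left them, time stands still between calls to the robot, and variables do not carry over. Pictures are saved under pics/ and viewed, and the job is handed in when it is done.

Besides the shell and the picture viewer there is one more tool, called after ">>>" by a JSON object that holds its "api" and its "payload". jog_arm: Moves the arm, as the interface text tells. Its arguments: {"type":"object","properties":{"deltas":{"type":"string"},"squeeze":{"type":"number"}},"required":["deltas"]}

```bash
mkdir -p pics; python3 - <<'E'
from cell import manip, optics
import cv2,numpy as np
print(manip.read_state(), manip.tcp_to_tips)
for n in ("scene","side","wrist"):
    p,d=optics.camera(n); np.savez(f"pics/{n}0.npz",p=p,d=d)
    cv2.imwrite(f"pics/{n}0.png",cv2.resize(p[:,:,::-1],(800,600),interpolation=cv2.INTER_CUBIC))
    c=optics.get_calibration(n); print(n,{k:np.round(v,3).tolist() if not isinstance(v,str) else v for k,v in c.items()})
E
```

```text
{'clock': 0.0, 'joints': array([-1.18362094e+00,  3.00477287e-01,  1.52158787e+00, -1.21161550e-05,
        1.32070563e+00, -6.65944216e-02]), 'qd': array([-7.53735692e-05,  4.84200190e-04,  3.93493988e-04,  1.53506517e-03,
        1.99321494e-04, -4.32533696e-05]), 'effort': array([-3.34359411e-04, -5.31805050e+01, -3.52737665e+01,  7.08302949e-02,
        2.43679667e-02, -9.89232581e-05]), 'eef_pos': array([ 240.99859811, -494.10849723,  218.88005843]), 'eef_rot': array([-3.14041635e+00, -6.66895885e-05,  4.53772774e-01]), 'wrist_force': array([-0.62475232, -0.04948193, -0.21237059]), 'moment': array([-0.05605755, -0.00032755, -0.04629843]), 'finger_gap': 93.75029331950044} 14.0
scene {'intrinsics': [[421.23, 0.0, 257.285], [0.0, 421.23, 197.263], [0.0, 0.0, 1.0]], 'R': [[0.445, 0.896, -0.011], [0.622, -0.318, -0.716], [-0.644, 0.312, -0.698]], 't': [-187.886, -223.211, 1441.098]}
side {'intrinsics': [[365.26, 0.0, 257.733], [0.0, 365.26, 190.774], [0.0, 0.0, 1.0]], 'R': [[-0.791, -0.612, 0.013], [-0.467, 0.589, -0.66], [0.396, -0.528, -0.751]], 't': [380.271, 320.46, 1041.654]}
wrist {'intrinsics': [[297.319, 0.0, 261.72], [0.0, 297.319, 191.422], [0.0, 0.0, 1.0]], 'hand_eye': [[-0.0, -0.972, -0.233, 66.854], [1.0, -0.0, -0.001, 0.714], [0.001, -0.233, 0.972, -165.557], [0.0, 0.0, 0.0, 1.0]]}
```

View pics/scene0.png

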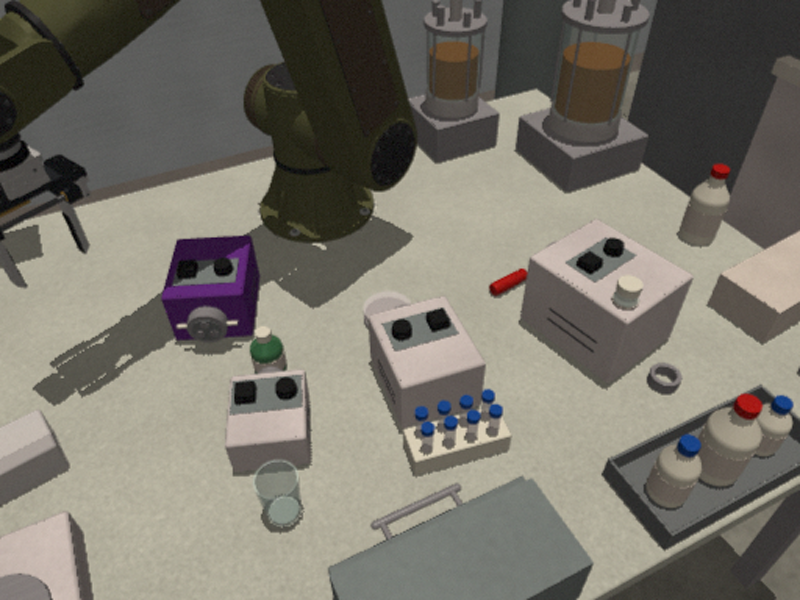

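View pics/side0.png

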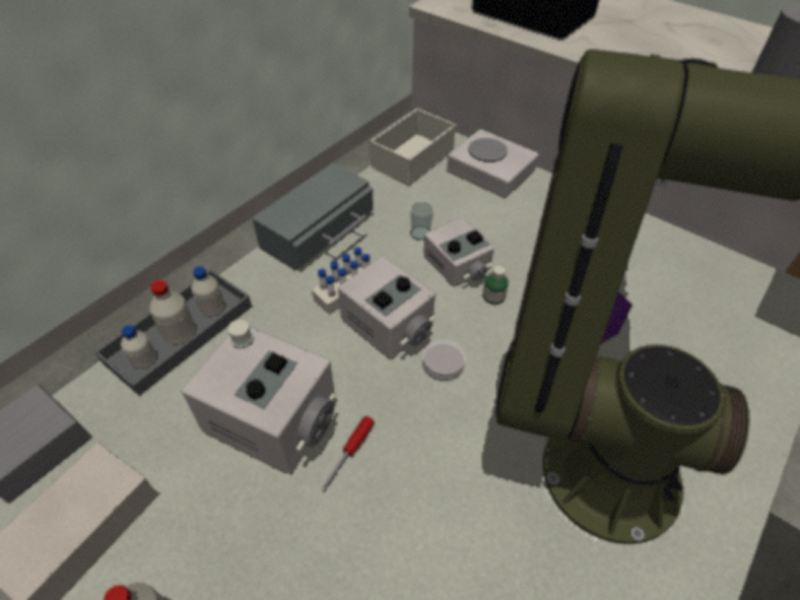

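View pics/wrist0.png

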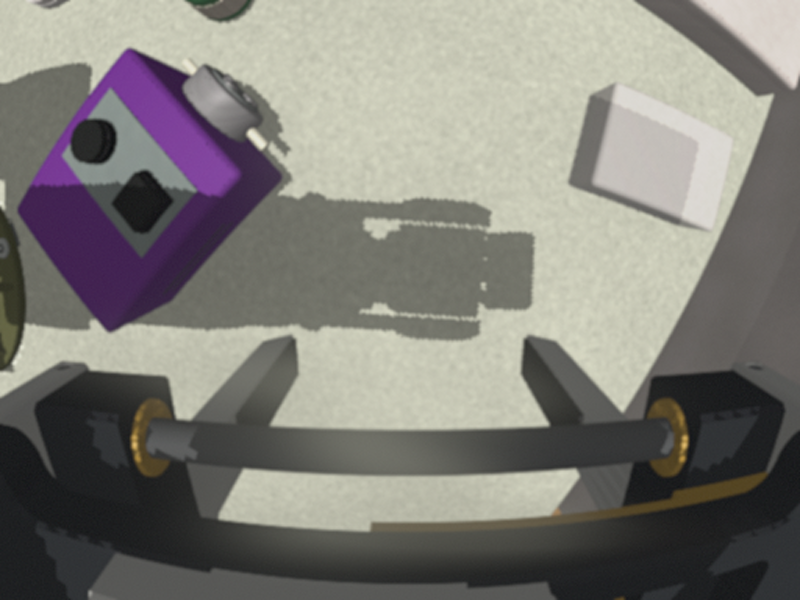

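The scene view (800x600) has the large pump at about (605,290), middle at (425,350), small at (268,415) and a purple look-alike at (210,285). Next I'll enlarge each pump's keys.

```bash
python3 - <<'E'
import cv2,numpy as np
def tile(n,boxes,out):
    p=np.load(f"pics/{n}0.npz")["p"][:,:,::-1]
    ims=[]
    for (u,v) in boxes:
        c=p[v:v+66,u:u+66]; ims.append(cv2.resize(c,(264*1,264),interpolation=cv2.INTER_CUBIC))
    return np.hstack(ims)
a=tile("scene",[(350,135),(140,225),(235,180)],0)
b=tile("side",[(135,215),(265,130),(225,160)],0)
cv2.imwrite("pics/crops.png",np.vstack([a,b]))
E
```

```text
(no output)
```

View pics/crops.png

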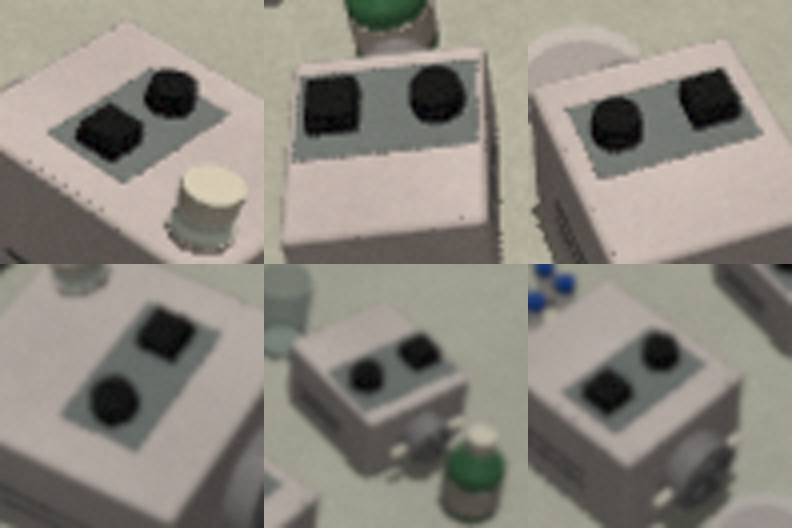

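Round keys in the crops: large at scene tile (170,90), small at (437-264,95), middle at (615-528,122). The square keys are their neighbours. Now I'll get the key-top positions from depth in both cameras.

```bash
cat > h.py <<'E'
import numpy as np,cv2
from cell import optics
def world(n,p,d):
    c=optics.get_calibration(n);K=np.array(c["intrinsics"]);R=np.array(c["R"]);t=np.array(c["t"])
    v,u=np.mgrid[0:384,0:512]
    X=np.stack([(u-K[0,2])/K[0,0]*d,(v-K[1,2])/K[1,1]*d,d],-1)
    return (X-t)@R
def proj_ray(n,u,v,z):
    c=optics.get_calibration(n);K=np.array(c["intrinsics"]);R=np.array(c["R"]);t=np.array(c["t"])
    o=-R.T@t; r=R.T@np.array([(u-K[0,2])/K[0,0],(v-K[1,2])/K[1,1],1]); return o+r*(z-o[2])/r[2]
E
python3 - <<'E'
from h import *
H={"large":150,"small":75,"middle":110}
px={"scene":{"large":[(392.5,157.5),(378,167)],"small":[(183,249),(157,250)],"middle":[(257,211),(281,203)]},
"side":{"large":[(163.5,249),(176.5,232)],"small":[(291,158),(304,152)],"middle":[(258,181),(245,192)]}}
for n in ("scene","side"):
    z=np.load(f"pics/{n}0.npz");p,d=z["p"],z["d"];W=world(n,p,d)
    for k,h in H.items():
        for nm,(u,v) in zip(("round","square"),px[n][k]):
            m=np.zeros((384,512),bool);u0,v0=int(u),int(v);m[v0-9:v0+9,u0-9:u0+9]=1
            m&=(p.max(2)<60)&(d>0)
            P=W[m]; t=P[abs(P[:,2]-h-18)<7]
            bb=(t[:,:2].max(0)+t[:,:2].min(0))/2 if len(t) else None
            print(n,k,nm,m.sum(),len(t),np.round(t.mean(0),1) if len(t) else P.mean(0),np.round(bb,1) if len(t) else '',"ray",np.round(proj_ray(n,u,v,h+18)[:2],1))
        # case top plane pts
        m=(abs(W[:,:,2]-h)<6)&(d>0)&(p.min(2)>90)
        c=np.uint8(m);nl,l,s,ce=cv2.connectedComponentsWithStats(c)
        u,v=px[n][k][0]
        best=[i for i in range(1,nl) if s[i,4]>150 and np.hypot(*(ce[i]-[u,v]))<40]
        for i in best:
            r=cv2.minAreaRect(W[l==i][:,:2].astype(np.float32)); print("   top",s[i,4],np.round(W[l==i].mean(0),1),np.round(r[0],1),np.round(r[1],1),round(r[2],1))
E
```

```text
scene large round 122 78 [549.2 323.7 166.1] [550.2 309.7] ray [553.3 319.4]
scene large square 162 107 [562.  266.3 166. ] [560.3 267.6] ray [566.5 263.5]
   top 2891 [579.4 298.5 148.9] [572.8 301.3] [201.2 171. ] 12.3
scene small round 155 116 [ 523.9 -240.8   91.2] [ 521.9 -240.3] ray [ 531.6 -241.8]
scene small square 186 137 [ 504.1 -296.6   91.4] [ 503.2 -296.8] ray [ 507.5 -295.6]
   top 1859 [ 542.6 -277.9   74. ] [ 530.6 -274.9] [113.5 131.2] 70.4
scene middle round 140 105 [524.6 -50.8 126.3] [523.4 -50.6] ray [531.  -53.2]
scene middle square 159 111 [530.7   8.8 126.4] [529.6   8.6] ray [533.4  10. ]
   top 2394 [556.4 -26.2 108.9] [545.2 -22.1] [134.4 160.9] 83.8
side large round 116 94 [543.9 328.8 167.5] [545.1 328.3] ray [539.7 330.1]
side large square 124 89 [556.  271.6 167.9] [557.3 270.5] ray [552.2 271.4]
   top 3369 [563.  311.3 150.7] [571.9 302.8] [201.1 170.6] 11.8
side small round 58 40 [ 518.1 -237.5   92.1] [ 518.2 -254. ] ray [ 512.2 -231.7]
side small square 59 38 [ 498.5 -290.2   92.2] [ 499.6 -291.6] ray [ 493.1 -286.9]
   top 587 [ 531.2 -267.8   75.5] [ 529.2 -273.8] [115.2 134.9] 70.5
side middle round 66 46 [518.9 -43.8 127.6] [519.2 -28.4] ray [516.5 -44.8]
side middle square 93 69 [525.   13.7 127.4] [526.9  12.9] ray [519.7  17.5]
   top 1310 [542.6 -15.7 110.5] [544.2 -19.9] [136.1 161.2] 82.9
```

Positions: large round about (546.5,327), small round about (521.2,-239.4), middle round about (521.5,-48). The white pumps are the ones meant. The purple one at scene (210,285) is the look-alike. Moving toward the large pump with the fingers closed.

>>> {"api": "jog_arm", "payload": {"deltas": "20 -20 -10 0 0; 55 -50 -20 0 0; 90 -85 -25 0 0; 130 -122 -25 0 0; 170 -160 -25 0 0; 210 -200 -25 0 0; 245 -235 -25 0 0; 285 -270 -25 0 0; 325 -310 -25 0 0; 365 -348 -25 0 0", "squeeze": 10}}

```text
clock: 1.4
eef_pos: [416.8, -19.7, 244.5]
eef_rot: [3.141, -0.0, 0.454]
wrist_force: [0.0, -0.2, -0.1]
finger_gap: 0.7
```

>>> {"api": "jog_arm", "payload": {"deltas": "40 -38 0 0 0; 80 -76 0 0 0; 120 -114 0 0 0; 160 -152 0 0 0; 200 -190 0 0 0; 235 -223 0 0 0; 258 -245 0 0 0; 269.5 -256.5 0 0 0; 269.5 -256.5 0 0 0; 269.5 -256.5 0 0 0"}}

```text
clock: 2.65
eef_pos: [546.2, 326.5, 244.3]
eef_rot: [3.141, 0.0, 0.454]
wrist_force: [-0.6, -0.6, 0.7]
finger_gap: 0.8
```

```bash
python3 - <<'E'
from cell import manip, optics
import cv2,numpy as np
s=manip.read_state()
print({k:np.round(v,4) for k,v in s.items()})
for n in ("scene","side","wrist"):
    p,d=optics.camera(n); np.savez(f"pics/{n}1.npz",p=p,d=d,pos=s['eef_pos'],rot=s['eef_rot'])
    cv2.imwrite(f"pics/{n}1.png",cv2.resize(p[:,:,::-1],(800,600),interpolation=cv2.INTER_CUBIC))
E
```

```text
{'clock': np.float64(2.65), 'joints': array([ 4.8130e-01,  4.8160e-01,  1.2137e+00, -1.0000e-04,  1.4466e+00,
        1.5986e+00]), 'qd': array([-0.0071, -0.0091,  0.0013,  0.0025,  0.0016,  0.0018]), 'effort': array([ 6.71700e-01, -6.38892e+01, -3.68375e+01,  3.41000e-02,
       -7.86000e-02,  8.80000e-03]), 'eef_pos': array([546.2488, 326.5264, 244.3254]), 'eef_rot': array([3.1415e+00, 4.0000e-04, 4.5350e-01]), 'wrist_force': array([-0.628 , -0.5691,  0.7443]), 'moment': array([0.0276, 0.0032, 0.0097]), 'finger_gap': np.float64(0.7874)}
```

View pics/wrist1.png

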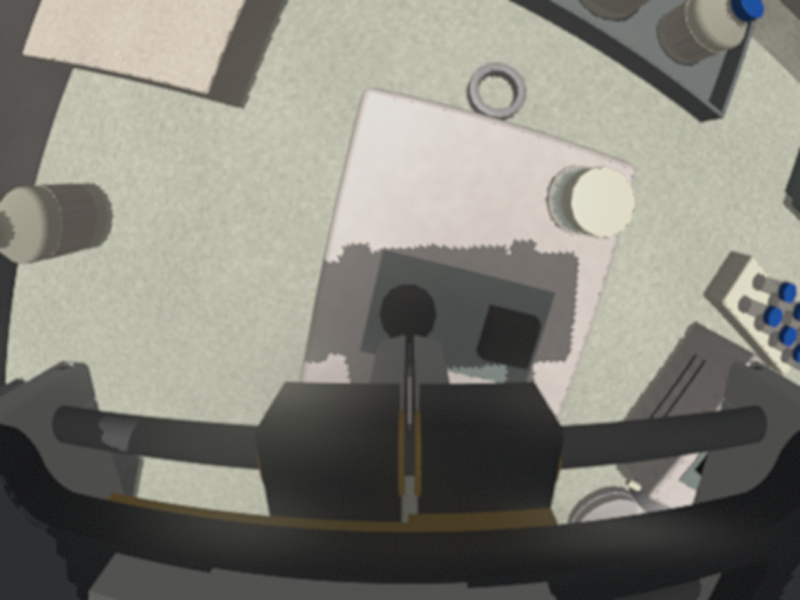

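View pics/scene1.png

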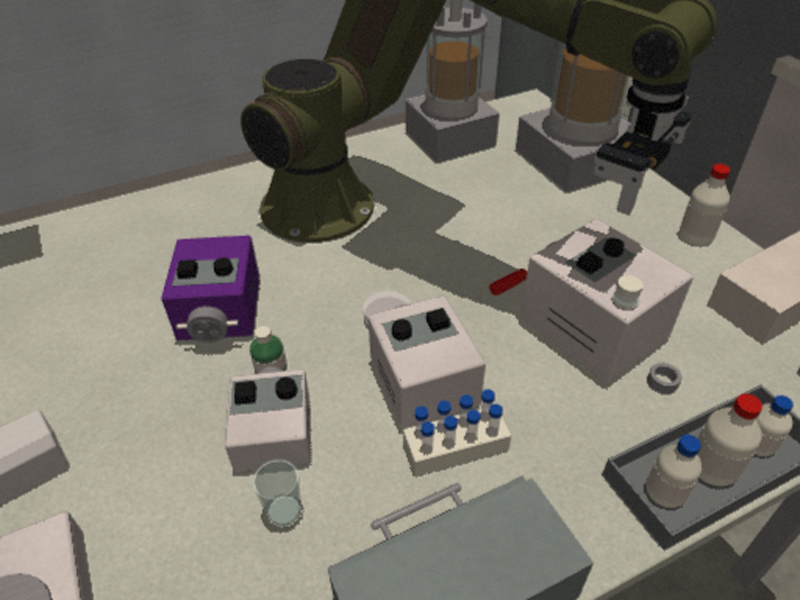

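Wrist view: the closed fingertip sits above the round key at (408,312), and the square key is off to the right at (510,335). Aim is within about 1–2 mm, so I'm pressing in small steps.

>>> {"api": "jog_arm", "payload": {"deltas": "1 0 30 0 0; 1 0 52 0 0; 1 0 59 0 0; 1 0 62 0 0; 1 0 64 0 0; 1 0 66 0 0; 1 0 68 0 0; 1 0 70 0 0; 1 0 71 0 0; 1 0 71 0 0"}}

```text
clock: 4.05
eef_pos: [547.5, 327.6, 173.5]
eef_rot: [3.142, -0.0, 0.454]
wrist_force: [2.1, -0.6, 1.8]
finger_gap: 0.3
```

>>> {"api": "jog_arm", "payload": {"deltas": "0 0 0.5 0 0; 0 0 1 0 0; 0 0 1.5 0 0; 0 0 2 0 0; 0 0 2.5 0 0; 0 0 2.5 0 0; 0 0 3 0 0; 0 0 3 0 0; 0 0 3 0 0; 0 0 3 0 0"}}

```text
clock: 5.3
eef_pos: [547.3, 327.6, 170.6]
eef_rot: [3.142, -0.0, 0.454]
wrist_force: [2.2, -0.2, 5.2]
finger_gap: 0.2
```

>>> {"api": "jog_arm", "payload": {"deltas": "0 0 0.5 0 0; 0 0 0.5 0 0; 0 0 1 0 0; 0 0 1 0 0; 0 0 1.5 0 0; 0 0 1.5 0 0; 0 0 1.5 0 0; 0 0 1.5 0 0; 0 0 1.5 0 0; 0 0 1.5 0 0"}}

```text
clock: 6.55
eef_pos: [547.3, 327.7, 169.3]
eef_rot: [-3.142, -0.0, 0.454]
wrist_force: [2.0, -0.5, 7.4]
finger_gap: 0.8
```

The force climbs with travel (5.2 to 7.4 N), so the key is on its stop. Lifting off and checking.

>>> {"api": "jog_arm", "payload": {"deltas": "0 0 -3 0 0; 0 0 -8 0 0; 0 0 -20 0 0; 0 0 -45 0 0; -25 24 -76 0 0; -60 57 -76 0 0; -95 90 -76 0 0; -135 128 -76 0 0; -170 161 -76 0 0; -200 190 -76 0 0"}}

```text
clock: 7.8
eef_pos: [449.9, 67.8, 245.6]
eef_rot: [3.142, -0.0, 0.454]
wrist_force: [0.8, -1.0, -0.3]
finger_gap: 0.8
```

```bash
cat > chk.py <<'E'
import sys
from h import *
from cell import manip
H={"large":150,"small":75,"middle":110}
C={"large":[(546.8,327),(559,269)],"small":[(521.2,-239.4),(501,-294)],"middle":[(521.5,-48),(528,11)]}
tag=sys.argv[1]
s=manip.read_state(); print(np.round(s['eef_pos'],1),np.round(s['wrist_force'],1),s['clock'])
for n in sys.argv[2:]:
    p,d=optics.camera(n); W=world(n,p,d)
    cv2.imwrite(f"pics/{n}{tag}.png",cv2.resize(p[:,:,::-1],(800,600),interpolation=cv2.INTER_CUBIC))
    for k,h in H.items():
        for nm,(x,y) in zip(("round","square"),C[k]):
            m=(np.hypot(W[:,:,0]-x,W[:,:,1]-y)<10)&(d>0)&(W[:,:,2]<h+30)
            m2=(d>0)&(abs(W[:,:,2]-h)<5)&(np.hypot(W[:,:,0]-x-20,W[:,:,1]-y)<80)&(p.min(2)>60)
            if m.sum(): print(n,k,nm,m.sum(),"key z above case",round(np.median(W[m][:,2])-np.median(W[m2][:,2]),1))
E
python3 chk.py 2 scene side
```

```text
[449.9  67.8 245.6] [ 0.8 -1.  -0.3] 7.8
scene large round 31 key z above case 8.5
scene large square 31 key z above case 17.6
scene small round 48 key z above case 18.0
scene small square 48 key z above case 17.8
scene middle round 39 key z above case 17.7
scene middle square 38 key z above case 17.8
side large round 39 key z above case 7.5
side large square 37 key z above case 17.7
side small round 19 key z above case 18.6
side small square 21 key z above case 18.3
side middle square 25 key z above case 17.9
```

View pics/scene2.png

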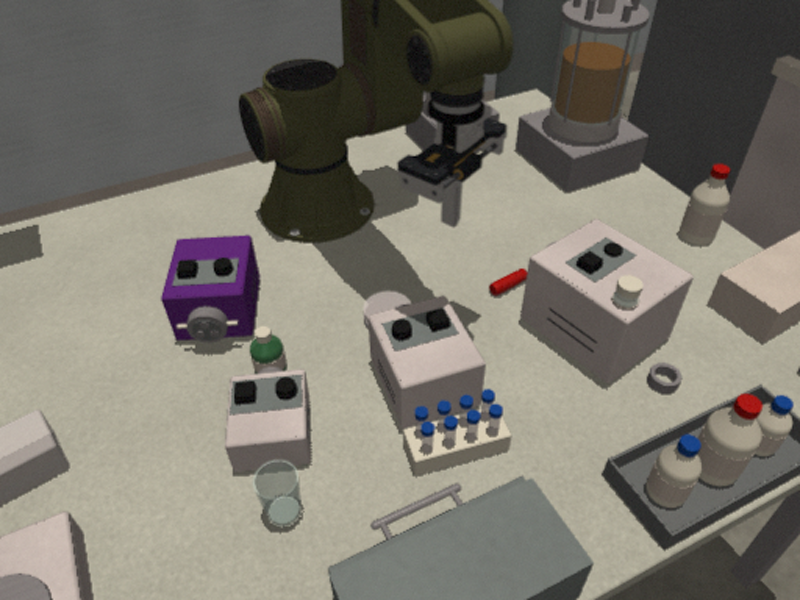

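The large round key is down (about 8 mm above the case) and every other key is still up at about 18 mm. Scene view: pot, ring and screwdriver are unmoved. On to the small pump.

>>> {"api": "jog_arm", "payload": {"deltas": "-7 31 0 0 0; -17 72 0 0 0; -28 120 0 0 0; -39 168 0 0 0; -50 215 0 0 0; -60 257 0 0 0; -67 288 0 0 0; -72 308 20 0 0; -72 308 60 0 0; -72 308 90 0 0"}}

```text
clock: 9.15
eef_pos: [521.3, -238.8, 153.6]
eef_rot: [-3.141, 0.001, 0.454]
wrist_force: [0.7, -1.0, -0.1]
finger_gap: 0.4
```

```bash
python3 chk.py 3 side; python3 - <<'E'
from cell import manip, optics
import cv2,numpy as np
s=manip.read_state();print(s['eef_pos'])
p,d=optics.camera("wrist");cv2.imwrite("pics/wrist3.png",cv2.resize(p[:,:,::-1],(800,600),interpolation=cv2.INTER_CUBIC))
E
```

```text
[ 521.3 -238.8  153.6] [ 0.7 -1.  -0.1] 9.15
side large round 37 key z above case 7.3
side large square 35 key z above case 18.1
side small round 17 key z above case 18.0
side small square 18 key z above case 19.4
side middle round 21 key z above case 17.2
side middle square 22 key z above case 18.4
[ 520.07111017 -238.04107307  149.82818361]
```

View pics/wrist3.png

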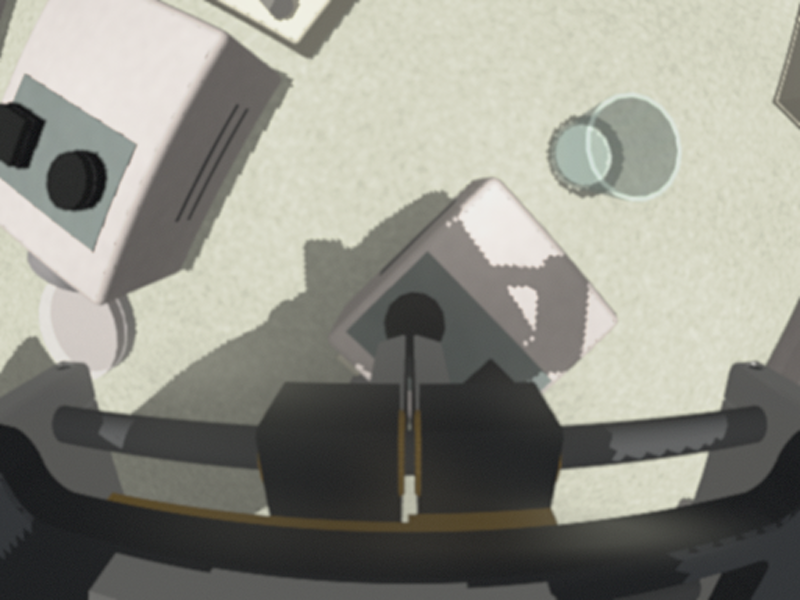

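Wrist view: the tip is over the small round key at (414,321), and the beaker at (620,145) is clear. Pressing.

>>> {"api": "jog_arm", "payload": {"deltas": "1 0.5 20 0 0; 1 0.5 38 0 0; 1 0.5 45 0 0; 1 0.5 48 0 0; 1 0.5 50 0 0; 1 0.5 52 0 0; 1 0.5 54 0 0; 1 0.5 56 0 0; 1 0.5 57 0 0; 1 0.5 57 0 0"}}

```text
clock: 10.5
eef_pos: [522.4, -239.3, 98.0]
eef_rot: [3.141, -0.0, 0.454]
wrist_force: [0.7, 1.1, 3.3]
finger_gap: 0.7
```

>>> {"api": "jog_arm", "payload": {"deltas": "0 0 0.5 0 0; 0 0 1 0 0; 0 0 1.5 0 0; 0 0 2 0 0; 0 0 2.5 0 0; 0 0 2.5 0 0; 0 0 3 0 0; 0 0 3 0 0; 0 0 3 0 0; 0 0 3 0 0"}}

```text
clock: 11.75
eef_pos: [522.3, -239.3, 95.1]
eef_rot: [3.141, -0.0, 0.454]
wrist_force: [1.0, 1.7, 6.2]
finger_gap: 0.5
```

>>> {"api": "jog_arm", "payload": {"deltas": "0 0 0.5 0 0; 0 0 0.5 0 0; 0 0 1 0 0; 0 0 1 0 0; 0 0 1 0 0; 0 0 1 0 0; 0 0 1 0 0; 0 0 1 0 0; 0 0 1 0 0; 0 0 1 0 0"}}

```text
clock: 13.0
eef_pos: [522.4, -239.3, 94.3]
eef_rot: [3.141, -0.0, 0.454]
wrist_force: [1.5, 1.7, 7.0]
finger_gap: 0.7
```

>>> {"api": "jog_arm", "payload": {"deltas": "0 0 -3 0 0; 0 0 -8 0 0; 0 0 -20 0 0; 0 0 -45 0 0; 0 0 -75 0 0; 10 -18 -90 0 0; 30 -60 -90 0 0; 50 -105 -90 0 0; 72 -145 -90 0 0; 83 -170 -90 0 0"}}

```text
clock: 14.25
eef_pos: [521.7, -47.0, 183.8]
eef_rot: [-3.141, 0.0, 0.456]
wrist_force: [0.4, -0.1, -0.3]
finger_gap: 0.6
```

```bash
python3 chk.py 4 scene side; python3 - <<'E'
from cell import manip, optics
import cv2,numpy as np
s=manip.read_state();print(s['eef_pos'])
p,d=optics.camera("wrist");cv2.imwrite("pics/wrist4.png",cv2.resize(p[:,:,::-1],(800,600),interpolation=cv2.INTER_CUBIC))
E
```

```text
[521.7 -47.  183.8] [ 0.4 -0.1 -0.3] 14.25
scene large round 34 key z above case 7.5
scene large square 28 key z above case 18.0
scene small round 49 key z above case 7.1
scene small square 46 key z above case 17.5
scene middle round 36 key z above case 18.4
scene middle square 35 key z above case 18.2
side large round 40 key z above case 8.0
side large square 31 key z above case 17.4
side small round 16 key z above case 7.6
side small square 16 key z above case 17.6
side middle round 19 key z above case 18.3
side middle square 24 key z above case 18.0
[521.74387896 -47.0110257  183.82647497]
```

View pics/wrist4.png

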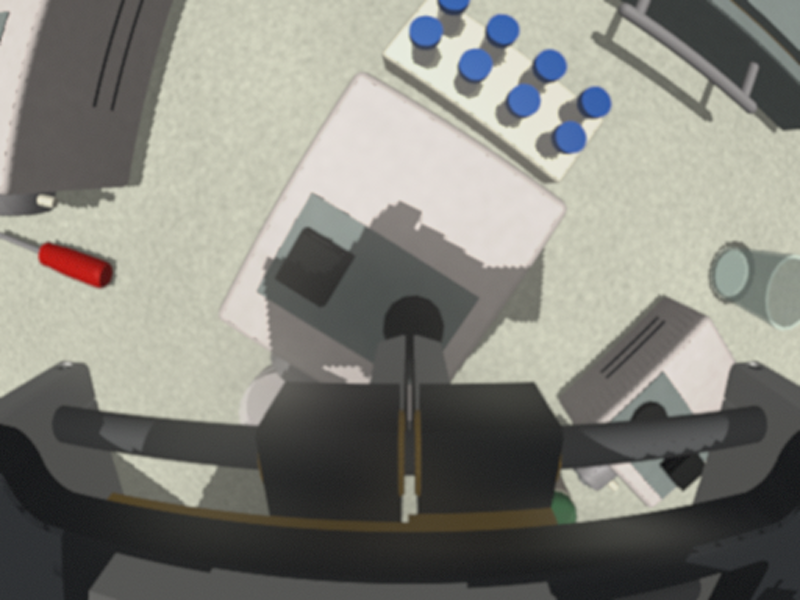

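The small round key is down. In the wrist view the middle round key is under the tip at (413,325), with its square key at (313,265). Pressing.

>>> {"api": "jog_arm", "payload": {"deltas": "0 1.5 18 0 0; 0 1.5 33 0 0; 0 1.5 39 0 0; 0 1.5 42 0 0; 0 1.5 44 0 0; 0 1.5 46 0 0; 0 1.5 48 0 0; 0 1.5 50 0 0; 0 1.5 51 0 0; 0 1.5 51 0 0"}}

```text
clock: 15.65
eef_pos: [523.1, -51.5, 132.9]
eef_rot: [3.141, -0.0, 0.454]
wrist_force: [-0.7, -2.1, 1.5]
finger_gap: 0.7
```

>>> {"api": "jog_arm", "payload": {"deltas": "0 0 0.5 0 0; 0 0 1 0 0; 0 0 1.5 0 0; 0 0 2 0 0; 0 0 2.5 0 0; 0 0 2.5 0 0; 0 0 3 0 0; 0 0 3 0 0; 0 0 3 0 0; 0 0 3 0 0"}}

```text
clock: 16.9
eef_pos: [523.1, -51.4, 130.1]
eef_rot: [3.141, -0.0, 0.454]
wrist_force: [-0.5, -2.2, 5.9]
finger_gap: 0.5
```

>>> {"api": "jog_arm", "payload": {"deltas": "0 0 0.5 0 0; 0 0 0.5 0 0; 0 0 1 0 0; 0 0 1 0 0; 0 0 1 0 0; 0 0 1 0 0; 0 0 1 0 0; 0 0 1 0 0; 0 0 1 0 0; 0 0 1 0 0"}}

```text
clock: 18.15
eef_pos: [523.1, -51.5, 129.3]
eef_rot: [3.141, -0.0, 0.454]
wrist_force: [-1.2, -2.4, 7.5]
finger_gap: 0.3
```

>>> {"api": "jog_arm", "payload": {"deltas": "0 0 -3 0 0; 0 0 -8 0 0; 0 0 -20 0 0; 0 0 -45 0 0; 0 0 -85 0 0; -20 0 -115 0 0; -50 0 -125 0 0; -80 0 -125 0 0; -100 0 -125 0 0; -100 0 -125 0 0"}}

```text
clock: 19.4
eef_pos: [432.6, -95.5, 254.8]
eef_rot: [3.141, -0.001, 0.453]
wrist_force: [0.3, 0.0, -0.5]
finger_gap: 0.1
```

```bash
python3 chk.py 5 scene side
```

```text
[432.6 -95.5 254.8] [ 0.3  0.  -0.5] 19.4
scene large round 27 key z above case 7.5
scene large square 37 key z above case 18.0
scene small round 47 key z above case 7.8
scene small square 46 key z above case 17.6
scene middle round 37 key z above case 7.6
scene middle square 36 key z above case 17.5
side large round 37 key z above case 7.6
side large square 34 key z above case 17.7
side small round 4 key z above case 6.9
side small square 10 key z above case 17.8
side middle round 22 key z above case 7.2
side middle square 24 key z above case 18.4
```

View pics/scene5.png

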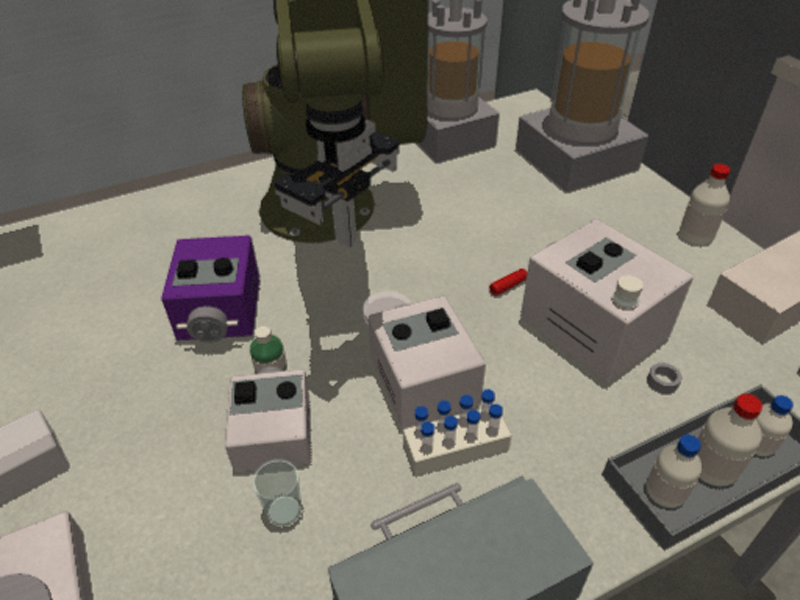

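The scene shows the round keys at (613,250), (287,390) and (402,331) all down, the square keys up, nothing moved and the arm clear. Handing in.

```bash
python3 -c "
from cell import workorder
print(workorder.sign_off())"
```

```text
the job is handed in; nothing more can be done
None
```

I pressed the three round keys with the closed fingertips in the order asked: large, then small, then middle. The job was handed in at about 19.5 s, with the arm raised clear.

- **Force:** the readings at full press were 7.0 to 7.5 N. They come from the end of each move, so I did not see the force in between.
- **Keys:** in the last depth check from both fixed cameras, all three round keys stand about 7 to 8 mm above the case (down). All three square keys stand about 17.5 to 18.5 mm above it (up).
- **Surroundings:** in the last scene picture the pumps, the other items and the purple look-alike look unmoved. I judged this by eye and did not measure it. The wrist force was about zero once clear.
- **Disagreements:** the middle key was pressed roughly 3 mm off its estimated centre. The side camera's last reading of the small round key, 6.9 mm, rested on only 4 pixels, while the scene camera gave 7.8 mm. No check failed.

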